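# Set the agate marbles on the stands that fit them

### The arm

A 6-joint arm with a two-finger parallel gripper is mounted at the origin on the work surface. World frame = base frame: x ahead of the robot, y to its left, z up, the work surface at z = 0. Lengths are in m, angles in rad, forces in N, time in s.
With the tool pointing down it reaches from about 0.275 to 0.875 m from the base axis. Payload 12.5 kg.
Tool frame: the origin (TCP) lies at the very end of the fingers, on their centre line; the grasp point (between the pads) lies 19 mm behind it; x points along the fingers, y is the direction in which the jaws open and shut, and the axes are right-handed (so a half turn about x gives the same grasp; the last joint's range is limited). The gripper opens to 85 mm and grips with 20 to 120 N. Pads are 22 mm wide; open, the fingers measure 114 mm over their backs; the gripper's body (76 mm by 85 mm) begins 54 mm behind the grasp point. The pads swing forward as they close: fully open they stand 13 mm farther back than shut.
Start: joints at [1.253, 0.351, 1.652, -0, 1.139, -0.085], TCP at [0.127, 0.535, 0.231] pointing down, gripper open.
Joint ranges: [-2.75, 2.75], [-0.79, 2.1], [0.01, 2.65], [-1.57, 4.71], [0.07, 3.14], [-2.87, 2.87]. Speed limits (rad/s): [2.22, 2.22, 2.79, 3.14, 3.14, 3.14].

### API

Orientations are given as a 3x3 rotation matrix whose columns are the frame's x, y, z axes.
In Python, from bench import manip gives the robot as it stands. Calls block until the motion is done:
- manip.move_ptp(position, orientation): joint-space move of the TCP to a pose.
- manip.move_l(position, attitude=None, max_speed=0.15): straight line of the TCP; attitude=None keeps the orientation; max_speed is the mean speed in m/s.
- manip.move_j(angles): joint-space move.
- manip.set_gripper(opening, effort=None): opening from 0.0 (shut) to 1.0 (fully open); effort is the grip in N (None keeps the last); returns when the fingers have stopped.
- manip.dwell(seconds).
- manip.inverse_kinematics(position, orientation): joint angles nearest the present ones, or None.
- manip.grab_frame(name): name is "scene" or "top" or "wrist"; returns (picture, depth): 400x640x3 uint8, red, green, blue; 400x640 float32, m along the optical axis (not along the pixel's ray), 0 where there is no reading.
- manip.get_calibration(name): a dict with "camera_matrix" (3x3 intrinsics, pixels), "R" (3x3) and "t" (3): a world point X has camera coordinates R X + t. Camera axes: x right, y down, z forward; pixel columns grow to the right and rows downward; lengths in m; the calibration is good to about 2 mm. The wrist camera is an equidistant fisheye: a pixel r from the principal point sees the ray r / f radians off the axis. A picture is of the moment at which its call begins: read the wrist's pose just before it. get_calibration takes no time and is no camera call; for the wrist camera it gives the pose at the moment of the call.
A pose or a line that the arm cannot do raises manip.Unreachable and nothing moves.
- manip.sign_off(): hands the job in, once; it reports no verdict.
Trained networks look in the newest picture that a camera, given by its name, has taken for a name from the list of things; names that differ only in an ending like _2 or _b are one class to them, and where a whole thing is asked for, a point or a joint stands for the part that bears it (a point fixed in the world has none). Each returns a list of dicts, best first, with "confidence" (0 to 1); they miss things now and then, are a little off and sometimes report something else, mostly with a low value. They report only what shows in the picture. A call takes as long as a camera call. They do not tell look-alikes from the thing itself.
- manip.look_for(camera, name): "at" ([x, y, z] in m, in world coordinates, good to about 4 mm: the middle of the surface that is visible of it).
Readings, each from a call of its own:
- manip.current_time(): time.
- manip.current_qpos(): joint angles.
- manip.current_joint_vel(): joint speeds.
- manip.current_joint_torque(): joint torques, N m.
- manip.current_ee_pos(): TCP position.
- manip.current_tcp_rot(): TCP orientation.
- manip.current_force(): force on the tool from outside, world axes, zero at the start.
- manip.current_ft_torque(): the same for the moment, N m.
- manip.current_grip_width(): opening from 0.0 (shut) to 1.0 (fully open).
Only numpy, scipy, OpenCV 4.12 (cv2) and the standard library are available. Lean on these libraries where they do the work, as an engineer would, in place of code of your own. Each camera call takes 0.05 s, during which the arm holds its last target.

### The job

Pick out the four white agate marbles and set each one on the wooden ring stand of its own size: the largest marble on the widest stand, the next on the next widest, and so on down to the smallest on the narrowest. Lower them gently into their stands rather than dropping them, and leave the brass weight and the loupe where they lie.

Things in the scene. Friction and masses are not known exactly. Their poses are not given: they have to be found in the camera images.
- marble_tiny: milky white agate marble, the smallest of four: a ball 28 mm in diameter, about 30 g. Origin at its centre (its axes mean nothing). It starts resting in the hole of a low cork washer (26 mm across, 6 mm high, fixed to the shelf), its centre 16.7 mm above the shelf's top (z = 0).
- stand_tiny: turned pale wooden ring stand, the narrowest of four, fixed upright on the shelf: 38 mm outer diameter, 20 mm high, round hole 18 mm. Origin at the centre of its underside, z up. The 28 mm marble seats itself in the hole with its centre 30.7 mm above the shelf; let go with its centre within about 7 mm of the stand's axis it settles to the middle.
- marble_small: milky white agate marble, the second smallest of four: a ball 36 mm in diameter, about 64 g. Origin at its centre (its axes mean nothing). It starts resting in the hole of a low cork washer (26 mm across, 6 mm high, fixed to the shelf), its centre 21.6 mm above the shelf's top (z = 0).
- stand_small: turned pale wooden ring stand, the second narrowest of four, fixed upright on the shelf: 48 mm outer diameter, 20 mm high, round hole 24 mm. Origin at the centre of its underside, z up. The 36 mm marble seats itself in the hole with its centre 33.4 mm above the shelf; let go with its centre within about 10 mm of the stand's axis it settles to the middle.
- marble_medium: milky white agate marble, the second largest of four: a ball 44 mm in diameter, about 116 g. Origin at its centre (its axes mean nothing). It starts resting in the hole of a low cork washer (26 mm across, 6 mm high, fixed to the shelf), its centre 26.1 mm above the shelf's top (z = 0).
- stand_medium: turned pale wooden ring stand, the second widest of four, fixed upright on the shelf: 58 mm outer diameter, 20 mm high, round hole 30 mm. Origin at the centre of its underside, z up. The 44 mm marble seats itself in the hole with its centre 36.1 mm above the shelf; let go with its centre within about 12 mm of the stand's axis it settles to the middle.
- marble_large: milky white agate marble, the largest of four: a ball 52 mm in diameter, about 191 g. Origin at its centre (its axes mean nothing). It starts resting in the hole of a low cork washer (26 mm across, 6 mm high, fixed to the shelf), its centre 30.4 mm above the shelf's top (z = 0).
- stand_large: turned pale wooden ring stand, the widest of four, fixed upright on the shelf: 68 mm outer diameter, 20 mm high, round hole 36 mm. Origin at the centre of its underside, z up. The 52 mm marble seats itself in the hole with its centre 38.8 mm above the shelf; let go with its centre within about 14 mm of the stand's axis it settles to the middle.
- weight: bystander: hexagonal brass weight, 44 mm across corners, 43 mm high with its knob, 0.36 kg, loose. Origin at the centre of its underside. Not to be moved.
- loupe: bystander: tarnished silver folding loupe lying open, 71 mm long along its x (from -29 to 42 mm), 34 mm wide, 16 mm high, 70 g, loose. Origin on its underside. Not to be moved.
Not all that is in view belongs to the job. What is shaped like the stand_large but purple or red is not meant.

How it is judged:
At the end, for the whole second after the job is handed in: each marble rests in the hole of the stand of its own size rank, its centre within 6 mm of the stand's axis and within 4 mm of its seated height, at rest (under 0.02 m/s); weight and loupe within 20 mm of where they started (horizontal distance between marble_tiny and stand_tiny below 0.006 m and z of marble_tiny in the frame of stand_tiny between 0.0267238 and 0.0347238 m and linear speed of each of marble_tiny, marble_small, marble_medium, marble_large below 0.02 m/s and horizontal distance between marble_small and stand_small below 0.006 m and z of marble_small in the frame of stand_small between 0.0294164 and 0.0374164 m and horizontal distance between marble_medium and stand_medium below 0.006 m and z of marble_medium in the frame of stand_medium between 0.0320935 and 0.0400935 m and horizontal distance between marble_large and stand_large below 0.006 m and z of marble_large in the frame of stand_large between 0.0347617 and 0.0427617 m and distance of each of weight, loupe from where it was at the start of the episode below 0.02 m); the robot touches nothing.
It fails at once if a marble is dropped or flung onto its stand (faster than 0.6 m/s there) ((distance between marble_tiny and stand_tiny below 0.05 m and linear speed of marble_tiny above 0.6 m/s) or (distance between marble_small and stand_small below 0.05 m and linear speed of marble_small above 0.6 m/s) or (distance between marble_medium and stand_medium below 0.05 m and linear speed of marble_medium above 0.6 m/s) or (distance between marble_large and stand_large below 0.05 m and linear speed of marble_large above 0.6 m/s)).
It fails at once if the weight is shifted by more than 20 mm (distance of weight from where it was at the start of the episode above 0.02 m).
It fails at once if the loupe is shifted by more than 20 mm (distance of loupe from where it was at the start of the episode above 0.02 m).
It also fails if it takes over 136 s, if anything falls off the work surface, if the arm or the gripper's body presses on something with over 40 N, if the wrist force passes 120 N, or if a joint passes its speed limit or range.

## Working session

There is one attempt and no reset: what is moved stays moved. The work goes in short steps, each a Python script; the robot and the scene stay as the last script left them, time stands still between calls to the robot, and variables do not carry over. Pictures are saved under pics/ and viewed, and the job is handed in when it is done.

```bash
mkdir -p pics; ls; cat > h.py <<'E'
from bench import manip
import numpy as np, cv2
def save(name,fn):
    p,d=manip.grab_frame(name); cv2.imwrite('pics/'+fn,cv2.cvtColor(p,cv2.COLOR_RGB2BGR)); return p,d
E
python3 - <<'E'
from h import *
print(manip.current_time())
for n in ['top','scene','wrist']:
    p,d=save(n,n+'0.png'); np.savez(f'{n}0.npz',p=p,d=d,**manip.get_calibration(n))
for n in ['marble_tiny','marble_small','marble_medium','marble_large','stand_tiny','stand_small','stand_medium','stand_large','weight','loupe']:
    print(n,[(np.round(r['at'],3).tolist(),round(r['confidence'],2)) for r in manip.look_for('top',n)])
print(manip.current_time())
E
```

```text
pics
0.0
marble_tiny [([0.659, -0.014, 0.03], 0.55)]
marble_small [([0.542, 0.241, 0.035], 0.89), ([0.57, -0.088, 0.021], 0.6)]
marble_medium [([0.656, 0.161, 0.039], 0.96), ([0.544, 0.24, 0.034], 0.39)]
marble_large [([0.658, -0.149, 0.047], 0.77)]
stand_tiny [([0.44, 0.167, 0.018], 0.81)]
stand_small [([0.445, -0.002, 0.019], 0.79)]
stand_medium [([0.554, -0.247, 0.019], 0.6), ([0.447, -0.001, 0.022], 0.16)]
stand_large [([0.37, -0.1, 0.021], 0.94), ([0.568, -0.09, 0.021], 0.76), ([0.75, -0.014, 0.021], 0.59)]
weight [([0.539, 0.096, 0.026], 0.89)]
loupe [([0.447, -0.16, 0.018], 0.69)]
0.65
```

View pics/top0.png

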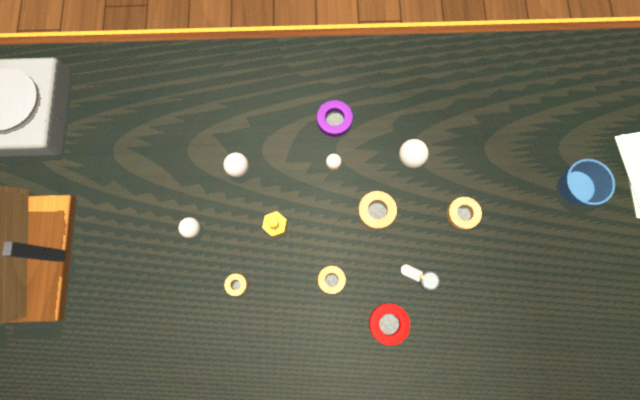

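View pics/scene0.png

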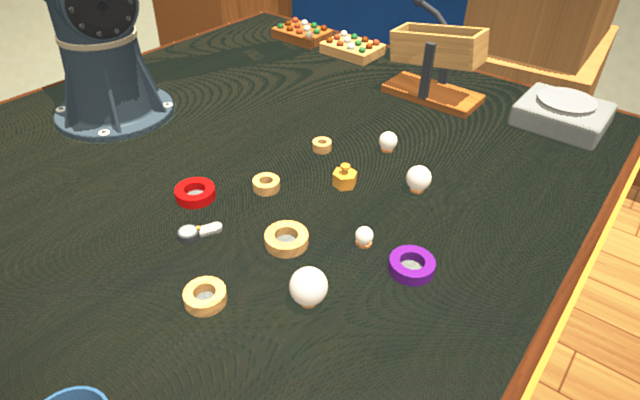

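The top view shows these objects:

- **Marbles:** medium (235,164), small (189,228), tiny (333,161) and large (414,153).
- **Pale stands:** large (378,210), medium (465,213), small (332,280) and tiny (235,285).
- **Look-alikes:** the purple ring (335,117) and red ring (390,324) have the large stand's shape but the wrong colour. The pale ring at (378,210) is the stand that is meant.

Next I'll measure exact positions and check an enlarged crop.

```bash
cat > meas.py <<'E'
from h import *
def cloud(d,c):
    K,R,t=c['camera_matrix'],c['R'],c['t']
    v,u=np.mgrid[:d.shape[0],:d.shape[1]]
    X=np.stack([(u-K[0,2])/K[0,0]*d,(v-K[1,2])/K[1,1]*d,d],-1)
    return (X-t)@R
def ray(u,v,z,c):
    K,R,t=c['camera_matrix'],c['R'],c['t']
    o=-R.T@t; r=R.T@np.linalg.inv(K)@[u,v,1]; return o+r*(z-o[2])/r[2]
from scipy.optimize import least_squares
def sphere(P,r,g):
    f=lambda q:np.linalg.norm(P-q,axis=1)-r
    s=least_squares(f,g,loss='soft_l1',f_scale=.002); return s.x,np.sqrt(np.mean(s.fun**2))
M={'tiny':(333,161,.014,.0167),'small':(189,228,.018,.0216),'medium':(235,164,.022,.0261),'large':(414,153,.026,.0304)}
S={'tiny':(235,285,.019),'small':(332,280,.024),'medium':(465,213,.029),'large':(378,210,.034)}
E
python3 - <<'E'
from meas import *
z=np.load('top0.npz'); p,d=z['p'],z['d']; C=cloud(d,z)
print(z['camera_matrix'],-z['R'].T@z['t'])
hsv=cv2.cvtColor(p,cv2.COLOR_RGB2HSV)
for n,(u,v,r,h) in M.items():
    m=((hsv[...,2]>120)&(hsv[...,1]<90)).astype(np.uint8)
    k,l,st,ce=cv2.connectedComponentsWithStats(m); i=l[v,u]
    P=C[(l==i)]; dia=2*np.sqrt(st[i,4]/np.pi); 
    c=ray(*ce[i],h,z); rr=dia/2/z['camera_matrix'][0,0]*np.median(d[l==i])
    P2=P[P[:,2]>h]
    print(n,'blob',np.round(c,4),'r',round(rr,4),'sphere',np.round(sphere(P2,r,c)[0],4),sphere(P2,r,c)[1],'top',P[:,2].max())
for n,(u,v,r) in S.items():
    sub=np.zeros(d.shape,bool); sub[v-28:v+28,u-28:u+28]=1
    m=sub&(hsv[...,1]>60)&(hsv[...,2]>120)
    mm=m&(abs(C[...,2]-.02)<.004)
    (cx,cy),R=cv2.minEnclosingCircle(C[mm][:,:2].astype(np.float32))
    # hole centre/outer ellipse by image, at z=.02
    cs,_=cv2.findContours(m.astype(np.uint8),cv2.RETR_EXTERNAL,cv2.CHAIN_APPROX_NONE)
    cc=max(cs,key=cv2.contourArea); e=cv2.minEnclosingCircle(cc)
    print(n,'rim',round(cx,4),round(cy,4),'R',round(R,4),'true',r,'img',np.round(ray(*e[0],.015,z),4),e[1]/z['camera_matrix'][0,0]*np.median(d[m]),np.median(C[mm],0))
cv2.imwrite('pics/crop.png',cv2.cvtColor(cv2.resize(p[90:350,160:500],None,fx=2.3,fy=2.3,interpolation=cv2.INTER_CUBIC),cv2.COLOR_RGB2BGR))
for n in ['weight','loupe']: pass
E
```

```text
[[414.14923814   0.         324.02635963]
 [  0.         414.14923814 199.96140147]
 [  0.           0.           1.        ]] [0.42545854 0.01231544 0.7478111 ]
tiny blob [ 0.6627 -0.0365  0.0167] r 0.0281 sphere [ 0.6602 -0.0124  0.0177] 0.056472969795268016 top 0.747811095806624
small blob [0.5432 0.2488 0.0216] r 0.0194 sphere [0.5433 0.2468 0.0225] 0.05812361221139967 top 0.747811095806624
medium blob [0.6558 0.1677 0.0261] r 0.0234 sphere [0.6558 0.1653 0.0269] 0.03510189043537107 top 0.747811095806624
large blob [ 0.6667 -0.1578  0.0304] r 0.0269 sphere [ 0.6664 -0.1577  0.0312] 0.05916871949967174 top 0.747811095806624
tiny rim 0.4423 0.1641 R 0.019 true 0.019 img [0.4416 0.166  0.015 ] 0.021263062841335254 [0.442266   0.163999   0.02088654]
small rim 0.4459 -0.0017 R 0.0238 true 0.024 img [ 0.4452 -0.0012  0.015 ] 0.026051264706241264 [ 0.44675456 -0.00099012  0.02115226]
medium rim 0.5572 -0.2439 R 0.0294 true 0.029 img [ 0.5556 -0.2434  0.015 ] 0.032353782751238416 [ 0.55524607 -0.24337668  0.02100301]
large rim 0.5671 -0.088 R 0.0339 true 0.034 img [ 0.5664 -0.0876  0.015 ] 0.03657846829383839 [ 0.56591913 -0.0883324   0.02118498]
```

View pics/crop.png

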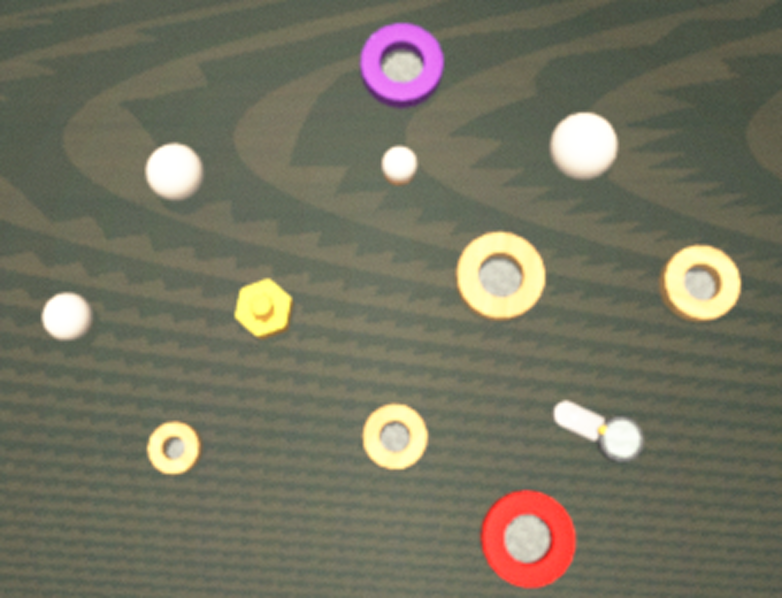

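The enlarged crop confirms the four pale stands, since the rim radii match the given sizes within 0.5 mm. The purple and red rings are ruled out. I'll redo the marble fits robustly, then check IK.

```bash
python3 - <<'E'
from meas import *
z=np.load('top0.npz'); p,d=z['p'],z['d']; C=cloud(d,z)
for n,(u,v,r,h) in M.items():
    g=ray(u,v,h,z)
    m=(np.hypot(C[...,0]-g[0],C[...,1]-g[1])<r+.004)&(C[...,2]>.012)&(C[...,2]<.08)
    s,e=sphere(C[m],r,np.array(g)); print(n,np.round(s,4),round(e,4),m.sum())
print(np.round(manip.current_tcp_rot(),2))
for s in (1,-1):
  R=np.array([[0,0,s],[0,s,0],[-1,0,0]],float)
  for q in [(.666,-.158,.011),(.66,-.012,.006),(.656,.165,.01),(.543,.245,.008),(.442,.164,.02),(.446,-.002,.02),(.556,-.2435,.02),(.567,-.088,.02)]:
    for zz in (0,.1):
      a=manip.inverse_kinematics(np.add(q,(0,0,zz)),R); print(s,q,None if a is None else np.round(a,2))
E
```

```text
tiny [ 0.6602 -0.0124  0.0177] 0.0009 179
small [0.5433 0.2468 0.0225] 0.0009 339
medium [0.6558 0.1654 0.0269] 0.0009 469
large [ 0.6664 -0.1577  0.0312] 0.0009 649
[[-0.    0.23  0.97]
 [-0.    0.97 -0.23]
 [-1.   -0.   -0.  ]]
1 (0.666, -0.158, 0.011) [-0.3   0.85  1.39 -0.    0.9  -1.87]
1 (0.666, -0.158, 0.011) [-0.3   0.72  1.36 -0.    1.06 -1.87]
1 (0.66, -0.012, 0.006) [-0.09  0.82  1.47 -0.    0.85 -1.66]
1 (0.66, -0.012, 0.006) [-0.09  0.68  1.44 -0.    1.02 -1.66]
1 (0.656, 0.165, 0.01) [ 0.18  0.84  1.42 -0.    0.88 -1.39]
1 (0.656, 0.165, 0.01) [ 0.18  0.71  1.39 -0.    1.05 -1.39]
1 (0.543, 0.245, 0.008) [ 0.35  0.73  1.66 -0.    0.75 -1.23]
1 (0.543, 0.245, 0.008) [ 0.35  0.58  1.63 -0.    0.93 -1.23]
1 (0.442, 0.164, 0.02) [ 0.26  0.56  1.99 -0.    0.59 -1.31]
1 (0.442, 0.164, 0.02) [ 0.26  0.37  1.95 -0.    0.82 -1.31]
1 (0.446, -0.002, 0.02) [-0.11  0.53  2.05 -0.    0.55 -1.68]
1 (0.446, -0.002, 0.02) [-0.11  0.33  2.01 -0.    0.8  -1.68]
1 (0.556, -0.2435, 0.02) [-0.49  0.73  1.63 -0.    0.79 -2.06]
1 (0.556, -0.2435, 0.02) [-0.49  0.58  1.59 -0.    0.97 -2.06]
1 
[... 429 characters left out ...]
8  1.75]
-1 (0.656, 0.165, 0.01) [ 0.18  0.71  1.39 -0.    1.05  1.75]
-1 (0.543, 0.245, 0.008) [ 0.35  0.73  1.66 -0.    0.75  1.92]
-1 (0.543, 0.245, 0.008) [ 0.35  0.58  1.63 -0.    0.93  1.92]
-1 (0.442, 0.164, 0.02) [ 0.26  0.56  1.99 -0.    0.59  1.83]
-1 (0.442, 0.164, 0.02) [ 0.26  0.37  1.95 -0.    0.82  1.83]
-1 (0.446, -0.002, 0.02) [-0.11  0.53  2.05 -0.    0.55  1.46]
-1 (0.446, -0.002, 0.02) [-0.11  0.33  2.01 -0.    0.8   1.46]
-1 (0.556, -0.2435, 0.02) [-0.49  0.73  1.63 -0.    0.79  1.08]
-1 (0.556, -0.2435, 0.02) [-0.49  0.58  1.59 -0.    0.97  1.08]
-1 (0.567, -0.088, 0.02) [-0.24  0.68  1.72 -0.    0.74  1.34]
-1 (0.567, -0.088, 0.02) [-0.24  0.53  1.68 -0.    0.93  1.34]
```

```bash
cat >> h.py <<'E'
R0=np.array([[0,0,1],[0,1,0],[-1,0,0]],float)
MP={'tiny':(.6602,-.0124,.006),'small':(.5433,.2468,.008),'medium':(.6558,.1654,.010),'large':(.6664,-.1577,.011)}
SP={'tiny':(.442,.1643),'small':(.446,-.0014),'medium':(.5562,-.2437),'large':(.5668,-.0879)}
DZ={'tiny':.0140,'small':.0118,'medium':.0100,'large':.0084}
OP={'tiny':.6,'small':.7,'medium':.8,'large':.9}
H=.13
def pick(n):
    x,y,z=MP[n]
    manip.set_gripper(OP[n],25)
    manip.move_ptp((x,y,H),R0); manip.move_l((x,y,z+.03)); manip.move_l((x,y,z),max_speed=.05)
    manip.set_gripper(0.,25); print(n,'grip mm',manip.current_grip_width()*85,'F',np.round(manip.current_force(),2))
    manip.move_l((x,y,z+.03),max_speed=.06); manip.dwell(.2)
    print('lifted',manip.current_grip_width()*85,np.round(manip.current_force(),2),manip.current_time())
E
python3 - <<'E'
from h import *
pick('large')
p,d=save('scene','pl.png'); save('wrist','wl.png')
cv2.imwrite('pics/plc.png',cv2.cvtColor(cv2.resize(p[150:350,180:460],None,fx=2.8,fy=2.8),cv2.COLOR_RGB2BGR))
E
```

```text
large grip mm 50.46927151875621 F [-0.77  2.18  5.24]
lifted 50.11105021545281 [ 0.76  0.43 -2.05] 6.7
```

View pics/plc.png

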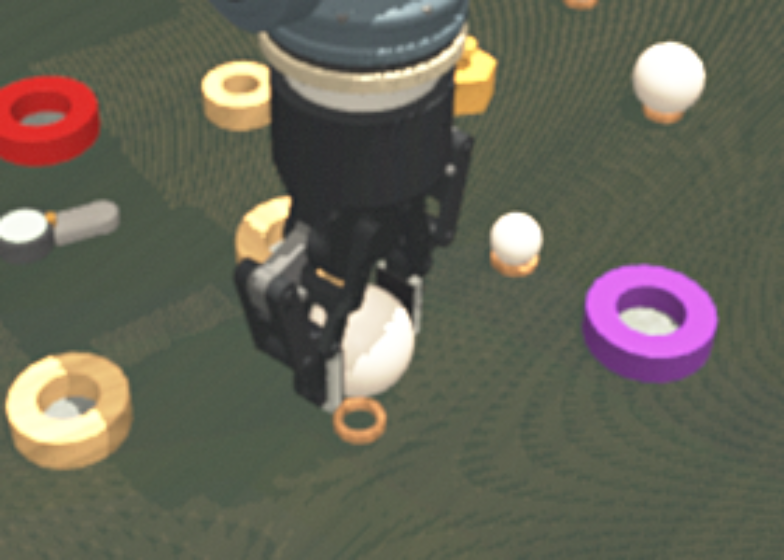

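View pics/wl.png

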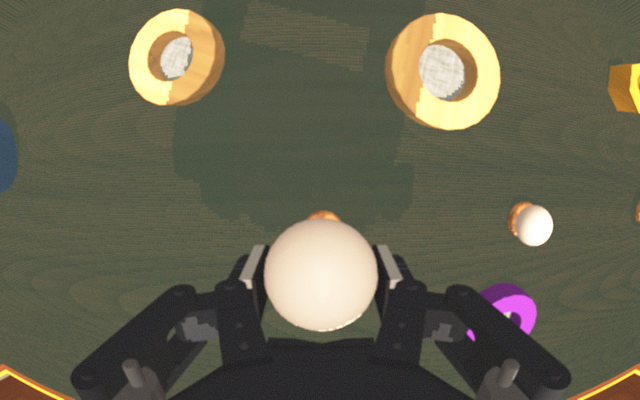

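```bash
python3 - <<'E'
from meas import *
p,d=manip.grab_frame('scene'); C=cloud(d,manip.get_calibration('scene'))
print(manip.current_ee_pos())
for u in range(290,304,2):
  for v in range(284,300,2): 
    if C[v,u,2]>.02: print(u,v,np.round(C[v,u],3),p[v,u])
g=np.array([.6664,-.1577,.0604])
m=(np.linalg.norm(C-g,axis=-1)<.035)&(p.min(-1)>170)
print(sphere(C[m],.026,g),m.sum())
E
```

```text
[ 0.66630576 -0.15768036  0.04074694]
290 284 [ 0.668 -0.197  0.069] [47 47 48]
290 286 [ 0.668 -0.197  0.066] [44 46 45]
290 288 [ 0.669 -0.198  0.064] [48 50 49]
290 290 [ 0.666 -0.194  0.055] [49 48 50]
290 292 [ 0.668 -0.197  0.056] [48 51 48]
292 284 [ 0.671 -0.197  0.072] [45 48 47]
292 286 [ 0.671 -0.196  0.067] [45 48 47]
292 288 [ 0.671 -0.196  0.064] [46 48 47]
292 290 [ 0.671 -0.197  0.061] [45 47 48]
292 292 [ 0.671 -0.197  0.057] [42 44 44]
292 294 [ 0.954 -0.522  0.536] [61 65 58]
294 284 [ 0.674 -0.196  0.072] [41 43 41]
294 286 [ 0.673 -0.195  0.069] [43 44 45]
294 288 [ 0.673 -0.195  0.065] [44 46 47]
294 290 [ 0.673 -0.195  0.061] [53 56 55]
294 292 [ 0.673 -0.195  0.057] [49 51 51]
294 294 [ 0.673 -0.196  0.054] [56 58 55]
296 284 [ 0.673 -0.191  0.068] [86 85 80]
296 286 [ 0.672 -0.191  0.064] [78 79 76]
296 288 [ 0.673 -0.192  0.062] [78 78 76]
296 290 [ 0.674 -0.192  0.059] [78 79 74]
296 292 [ 0.673 -0.192  0.054] [80 79 76]
296 294 [ 0.673 -0.191  0.05 ] [139 138 127]
296 296 [ 0.672 -0.19   0.044] [126 128 115]
298 284 [ 0.675 -0.19   0.068] [157 155 142]
298
[... 239 characters left out ...]
0.19   0.046] [141 142 130]
300 284 [ 0.677 -0.188  0.069] [181 177 163]
300 286 [ 0.678 -0.189  0.067] [182 178 163]
300 288 [ 0.677 -0.189  0.062] [181 177 161]
300 290 [ 0.677 -0.189  0.058] [180 176 162]
300 292 [ 0.677 -0.188  0.054] [180 178 163]
300 294 [ 0.678 -0.189  0.052] [180 175 159]
300 296 [ 0.678 -0.189  0.048] [183 137  96]
302 284 [ 0.677 -0.185  0.066] [146 138 125]
302 286 [ 0.677 -0.184  0.062] [143 135 122]
302 288 [ 0.678 -0.186  0.06 ] [136 127 116]
302 290 [ 0.678 -0.185  0.056] [126 122 110]
302 292 [ 0.676 -0.184  0.049] [111 102  90]
302 294 [ 0.676 -0.184  0.046] [197 141  93]
(array([ 0.66491483, -0.15780782,  0.05849387]), np.float64(0.0008421714118223213)) 680
```

```bash
cat >> h.py <<'E'
def place(n,off=(0,0)):
    x,y,z=MP[n]; sx,sy=SP[n][0]+off[0],SP[n][1]+off[1]; zz=z+DZ[n]
    manip.move_l((x,y,H),max_speed=.15)
    manip.move_l((sx,sy,H),R0,max_speed=.15)
    manip.move_l((sx,sy,zz+.03)); manip.move_l((sx,sy,zz+.006),max_speed=.04); manip.dwell(.2)
    f0=manip.current_force()[2]
    for k in np.arange(.005,-.0001,-.001):
        manip.move_l((sx,sy,zz+k),max_speed=.02); f=manip.current_force()
        if f[2]-f0>1.5: break
    print('place',n,'k',round(k,4),'dF',np.round(f[2]-f0,2),'F',np.round(f,2),'w',manip.current_grip_width()*85)
    g=manip.current_grip_width(); manip.set_gripper(min(g+.06,1)); manip.set_gripper(min(g+.28,1.))
    manip.move_l((sx,sy,H)); print('t',manip.current_time())
E
python3 - <<'E'
from h import *
place('large')
save('wrist','wl2.png')
p,d=save('scene','sl2.png')
E
```

```text
place large k 0.001 dF 3.2 F [0.79 1.01 1.28] w 50.14719674276381
t 12.8667
```

View pics/wl2.png

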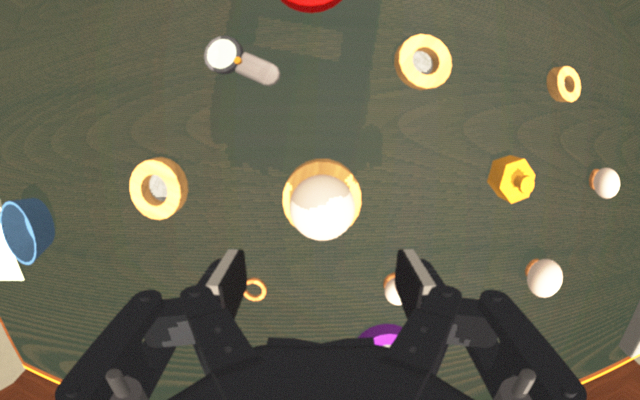

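The wrist view shows the large marble seated in its stand at (322,205). First contact came 1 mm above the nominal height, as expected. Medium is next.

```bash
python3 - <<'E'
from h import *
pick('medium')
if manip.current_grip_width()*85>38:
    place('medium')
    save('wrist','wm.png')
E
```

```text
medium grip mm 42.2724458701267 F [0.76 2.95 4.81]
lifted 42.26357381790794 [ 0.56  0.13 -1.2 ] 16.9333
place medium k 0.001 dF 1.79 F [0.51 0.99 0.43] w 42.43930384470409
t 24.9583
```

View pics/wm.png

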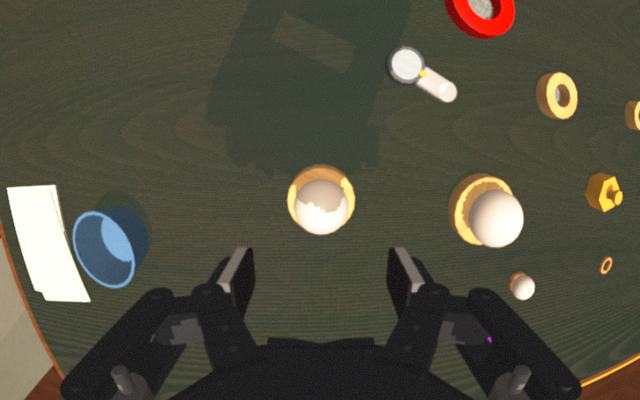

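The medium marble is seated at (321,205) and the large one is still in its stand. Small and tiny next.

```bash
python3 - <<'E'
from h import *
pick('small')
if manip.current_grip_width()*85>30:
    place('small')
    save('wrist','ws.png')
    pick('tiny'); save('wrist','wt.png')
E
```

```text
small grip mm 34.392003236472256 F [-1.3   1.84  5.25]
lifted 34.26195413097148 [-1.17  0.27  0.29] 29.7333
place small k 0.001 dF 4.88 F [-2.18  0.99  3.94] w 34.15388062021026
t 36.7333
tiny grip mm 26.006309574185927 F [0.27 2.53 4.99]
lifted 25.80064618927152 [ 0.35 -0.15 -0.39] 40.6
```

View pics/ws.png

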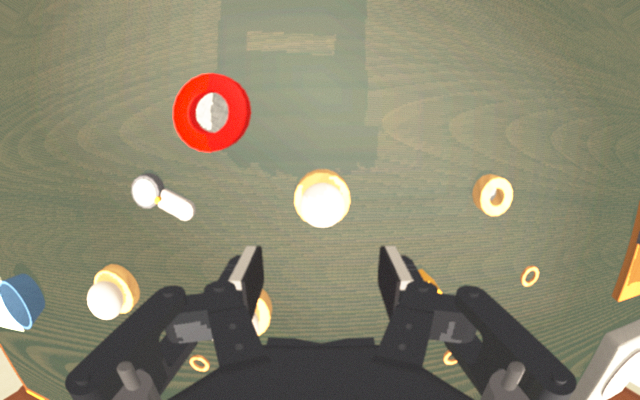

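View pics/wt.png

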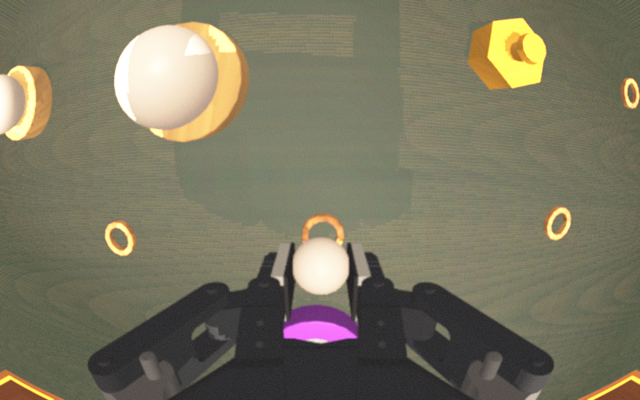

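The small marble is seated at (322,205) and the tiny one is held at (320,266). I'll place the tiny one, then move clear and check with the top camera.

```bash
python3 - <<'E'
from meas import *
place('tiny'); save('wrist','wt2.png')
manip.move_ptp((.127,.535,.231),R0)
p,d=save('top','top1.png'); c=manip.get_calibration('top'); C=cloud(d,c)
hh={'tiny':.0307,'small':.0334,'medium':.0361,'large':.0388}
for n,r in dict(tiny=.014,small=.018,medium=.022,large=.026).items():
    g=np.array([*SP[n],hh[n]])
    m=(np.linalg.norm(C-g,axis=-1)<r+.006)&(C[...,2]>hh[n])
    s,e=sphere(C[m],r,g); print(n,'off mm',np.round((s-g)*1e3,1),round(e*1e3,2),m.sum())
z0=np.load('top0.npz'); C0=cloud(z0['d'],z0)
for n,(x,y) in dict(weight=(.539,.096),loupe=(.447,-.16)).items():
    for q in (C0,C):
        m=(np.hypot(q[...,0]-x,q[...,1]-y)<.06)&(q[...,2]>.008)&(q[...,2]<.1); print(n,np.round(q[m].mean(0),4),m.sum())
print(manip.current_time())
E
```

```text
place tiny k 0.001 dF 4.42 F [1.17 0.8  3.12] w 25.99438865870684
t 47.7583
tiny off mm [0.2 0.2 1. ] 0.77 219
small off mm [-0.1 -0.4  0.9] 0.8 357
medium off mm [ 0.9 -1.   0.7] 0.91 503
large off mm [ 0.5 -0.2  0.5] 0.85 687
weight [0.544  0.0951 0.0292] 441
weight [0.5441 0.0951 0.0293] 441
loupe [ 0.4457 -0.1593  0.0136] 534
loupe [ 0.4457 -0.1595  0.0137] 527
49.6667
```

View pics/top1.png

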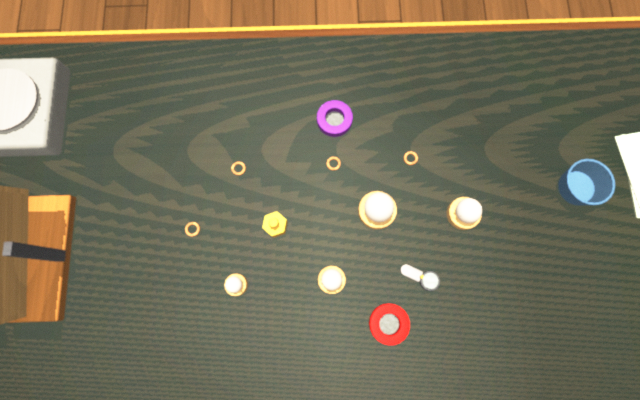

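All four marbles are in their stands at (378,208), (468,210), (332,280) and (235,285). They sit within about 1.5 mm of nominal, and the weight and loupe haven't moved. Handing in.

```bash
python3 -c "
from bench import manip
print(manip.sign_off())"
```

```text
the job is handed in; nothing more can be done
None
```

All four marbles are on the pale stands of their own size, and I handed the job in at about 50 s of the 136 s allowed. No verdict was reported.

I picked up each marble with a light 25 N grip. I lowered each one in 1 mm steps until I felt it touch, about 1 mm above its seated height, and then let go. The purple and red rings were left alone.

- **Marbles:** the final top-camera fit puts every marble within about 1.4 mm of its stand's axis. Heights read 0.5–1.0 mm above the seated values, within the 2 mm camera calibration.
- **Weight and loupe:** their measured positions changed by 0.2 mm or less.
- **One disagreement:** while the large marble was held, the scene camera read its height about 2 mm lower than expected. That is also within calibration, and it seated normally.

No check failed.

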